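Clip the hair claw on the earring stand and lift the stand level off the tray

TASK

Squeeze the sprung hair claw and clip it over the plain, unslotted end of the earring stand's upright panel, then let go of the claw. Then take hold of the stand itself (not the claw), lift it straight up with the claw still on it until its base is at least 10 cm above the dresser top, and hold it level and still there for two seconds so that the tray can be wiped; finish while still holding it in the air. Do not tip the stand over, and leave the compact mirror, watch, dish and hairbrush where they are.

Things in the scene. Friction and masses are not known exactly. Their poses are not given: they have to be found in the camera images.
- stand: Earring stand, loose in the tray, 0.2-0.45 kg, any yaw. Wooden foot 64 (x) x 140 (y) x 12 high; on it an upright white acrylic panel 6 thick (x), 170 long (y -85 to 85), top edge 80 above the underside. The -y end of the edge is cut into teeth with slots 22 deep; the +y end (y 18 to 85) is plain: the claw belongs there. Wooden handle in the middle. Origin: centre of underside, z up.
- stand_edge (a point): On the stand: middle of the plain end's top edge, at (0, 52.5, 80) mm in the stand's frame.
- stand_handle (a point): On the stand: centre of the wooden handle block, at (0, 0, 110) mm in the stand's frame. The block is 14 thick (stand x), 36 long (stand y), 34 high (z 93 to 127) and is pinched across its 14 mm, close over the centre of mass.
- clip: Sprung hair claw, pale horn plastic, 42 g, 82 high, 40 wide along its y (hinge axis), standing on its closed teeth on the dresser top left of the tray, finger paddles up. This body is the -x half with the pin; the other mirrors it. Origin midway between the closed teeth, at the underside; z up. Teeth 8 high, 2 apart closed, 23 squeezed. Squeezed, each half turns by half the joint value.
- clip_paddles (a point): Midway between the two finger paddles, 72 above the teeth tips, on the -x half (shifts up to 7 mm as it leans when squeezed). Paddles 26 wide (y), z 52 to 82, leaning outward: 36 over their outer faces at the top when closed, about 20 and upright when squeezed. Pinch along clip x here; 6 to 8 N opens fully, then a stop takes the load.
- clip_hinge (a point): Middle of the claw's 8 mm hinge pin, 46 above the teeth tips; 34 mm free depth between pin and teeth. With the claw properly on the panel this lies 5 to 30 mm above the panel's top edge.
- clip_jaw (a joint): Opening angle of the claw: 0 closed, 0.5 rad fully squeezed open. A spring closes it (0.12 N m at 0, 0.22 N m at 0.5). About 0.1 when it bites on the 6 mm panel.
- tray: Blue enamel tray, fixed, 280 (x) x 360 (y), rim 18 high, inner floor 5 above the dresser top. Origin: centre of the underside.
- compact: Bystander in the tray: open round chrome compact mirror, 72 across, about 80 high with its lid up. Origin: centre of its underside.
- watch: Bystander in the tray: steel watch with closed bracelet, about 70 x 60 x 37 high. Origin: centre of its underside.
- dish: Bystander on the dresser top: terracotta dish, 84 across, 26 high. Origin: centre of its underside.
- brush: Bystander on the dresser top: wooden hairbrush, about 210 long (x) x 62 x 32 high. Origin: under its middle.

How it is judged:
By the outcome, as a careful person would: the job done as asked, in the order asked, and still so for the second after the job is handed in, while the arm keeps its last pose, push and grip.
It also fails if it takes over 64 s, if anything falls off the work surface, if the arm or the gripper's body presses on something with over 40 N, if the wrist force passes 120 N, or if a joint passes its speed limit or range.

ROBOT

A 6-joint arm with a two-finger parallel gripper is mounted at the origin on the work surface. World frame = base frame: x ahead of the robot, y to its left, z up, the work surface at z = 0. Lengths are in m, angles in rad, forces in N, time in s.
With the tool pointing down it reaches from about 0.275 to 0.825 m from the base axis. Payload 4.9 kg.
Tool frame: the origin (TCP) lies midway between the tips of the shut fingers; the grasp point (between the pads) lies 19 mm behind it (bot.grip_depth is the distance from the TCP to the grasp point, in m); y points along the fingers, x is the direction in which the jaws open and shut, and the axes are right-handed (so a half turn about y gives the same grasp; the last joint's range is limited). The gripper opens to 85 mm and grips with 20 to 120 N. Pads are 22 mm wide; open, the fingers measure 114 mm over their backs; the gripper's body (76 mm by 85 mm) begins 54 mm behind the grasp point. The pads swing forward as they close: fully open they stand 13 mm farther back than shut.
Start: joints at [1.07, 0.326, -0.193, 1.052, 0, 1.437], TCP at [0.197, 0.513, 0.231] pointing down, gripper open.
Joint ranges: [-2.65, 2.65], [-0.97, 1.79], [-1.3, 1.35], [-1.93, 2.1], [-1.47, 1.37], [-3.14, 3.14]. Speed limits (rad/s): [2.57, 2.57, 3.14, 3.14, 3.14, 3.14].

INTERFACE

Orientations are given as a unit quaternion [w, x, y, z].
In Python, from cell import bot gives the robot as it stands. Calls block until the motion is done:
- bot.move_pose(position, orientation): joint-space move of the TCP to a pose.
- bot.move_linear(position, speed=0.15, rotation=None, until_force=None): straight line of the TCP; rotation=None keeps the orientation; speed is the mean speed in m/s. With until_force (N) it stops when the force on the tool has changed by that much, and returns True; else False.
- bot.goto_joints(angles): joint-space move.
- bot.set_gripper(opening, grasp_force=None): opening from 0.0 (shut) to 1.0 (fully open); grasp_force is the grip in N (None keeps the last); returns when the fingers have stopped.
- bot.wait(seconds).
- bot.solve_ik(position, orientation): joint angles nearest the present ones, or None.
- bot.camera(name): name is "side" or "top"; returns the picture (384x512x3 uint8, red, green, blue); there is no depth.
- bot.calibration(name): a dict with "mtx" (3x3 intrinsics, pixels), "k1" (the pictures are not rectified: a ray, as slopes to the right and down, at radius r is drawn at 1 + k1 r^2 times it, then the intrinsics apply), "extrinsics" (4x4, takes a point from world to camera coordinates). Camera axes: x right, y down, z forward; pixel columns grow to the right and rows downward; lengths in m; the calibration is good to about 2 mm. A picture is of the moment at which its call begins. calibration takes no time and is no camera call.
A pose or a line that the arm cannot do raises bot.PlanningError and nothing moves.
- bot.close_job(): hands the job in, once; it reports no verdict.
Trained networks look in the newest picture that a camera, given by its name, has taken for a name from the list of things; names that differ only in an ending like _2 or _b are one class to them, and where a whole thing is asked for, a point or a joint stands for the part that bears it (a point fixed in the world has none). Each returns a list of dicts, best first, with "confidence" (0 to 1); they miss things now and then, are a little off and sometimes report something else, mostly with a low value. They report only what shows in the picture. A call takes as long as a camera call.
- bot.search_frame(camera, thing): "bbox" ([left, top, width, height] in pixels, round what is visible of it).
Readings, each from a call of its own:
- bot.read_clock(): time.
- bot.read_joint_positions(): joint angles.
- bot.read_joint_vel(): joint speeds.
- bot.read_joint_efforts(): joint torques, N m.
- bot.read_position(): TCP position.
- bot.read_tool_rot(): TCP orientation.
- bot.read_ft_force(): force on the tool from outside, world axes, zero at the start.
- bot.read_moment(): the same for the moment, N m.
- bot.read_gripper_width(): opening from 0.0 (shut) to 1.0 (fully open).
Only numpy, scipy, OpenCV 4.12 (cv2) and the standard library are available. Lean on these libraries where they do the work, as an engineer would, in place of code of your own. Each camera call takes 0.05 s, during which the arm holds its last target.

## Working session

There is one attempt and no reset: what is moved stays moved. The work goes in short steps, each a Python script; the robot and the scene stay as the last script left them, time stands still between calls to the robot, and variables do not carry over. Pictures are saved under pics/ and viewed, and the job is handed in when it is done.

```bash
mkdir -p pics; cat > h.py <<'E'
from cell import bot
import numpy as np, cv2
def snap(cam,name):
    im=bot.camera(cam); cv2.imwrite(f'pics/{name}.png',cv2.cvtColor(im,cv2.COLOR_RGB2BGR)); return im
E
python3 - <<'E'
from h import *
for c in('top','side'):
    snap(c,c+'0')
    k=bot.calibration(c); print(c,np.round(k['mtx'],1).tolist(),k['k1'],np.round(k['extrinsics'],3).tolist())
    for t in('stand','stand_edge','stand_handle','clip','clip_paddles','clip_hinge','compact','watch','dish','brush','tray'):
        print(t,[(np.round(d['bbox'],1).tolist(),round(d['confidence'],2)) for d in bot.search_frame(c,t)[:2]])
print(bot.read_clock(), bot.read_tool_rot(), bot.grip_depth)
E
```

```text
top [[416.4, 0.0, 254.0], [0.0, 416.4, 186.3], [0.0, 0.0, 1.0]] -0.1553683079382949 [[0.025, -1.0, 0.003, 0.117], [-0.995, -0.026, -0.101, 0.568], [0.101, -0.0, -0.995, 0.916], [0.0, 0.0, 0.0, 1.0]]
stand [([323.6, 190.6, 84.3, 39.8], 0.85)]
stand_edge [([324.9, 193.3, 79.9, 38.4], 0.66)]
stand_handle [([328.2, 191.7, 72.9, 40.2], 0.9)]
clip [([180.7, 224.6, 19.0, 15.0], 0.84), ([257.9, 202.6, 43.2, 45.5], 0.72)]
clip_paddles [([174.3, 220.9, 25.9, 19.8], 0.59)]
clip_hinge [([175.9, 220.5, 22.8, 18.2], 0.88)]
compact [([256.0, 201.9, 48.0, 44.8], 0.94)]
watch [([277.0, 155.7, 18.5, 29.5], 0.5)]
dish [([174.5, 151.2, 41.8, 33.7], 0.84)]
brush [([106.3, 140.1, 27.9, 81.1], 0.89)]
tray [([240.8, 131.4, 173.0, 150.9], 0.79), ([324.9, 190.6, 77.3, 37.3], 0.39)]
side [[386.7, 0.0, 260.2], [0.0, 386.7, 196.2], [0.0, 0.0, 1.0]] -0.04392900077249917 [[0.883, -0.468, -0.02, -0.414], [-0.346, -0.623, -0.702, 0.345], [0.316, 0.627, -0.712, 0.694], [0.0, 0.0, 0.0, 1.0]]
stand [([281.1, 252.2, 55.6, 99.1], 0.68), ([245.0, 170.2, 29.6, 21.5], 0.15)]
stand_edge [([285.3, 257.5, 50.4, 92.4], 0.55)]
stand_handle [([282.6, 256.5, 52.7, 92.2], 0.82)]
clip [([199.5, 174.7, 19.2, 30.9], 0.96)]
clip_paddles [([199.9, 176.5, 17.8, 25.9], 0.7)]
clip_hinge [([196.5, 175.7, 24.5, 29.1], 0.86)]
compact [([229.2, 226.2, 41.3, 39.5], 0.95), ([280.2, 252.5, 57.5, 98.5], 0.56)]
watch [([287.7, 219.6, 31.5, 25.1], 0.86)]
dish [([243.9, 171.3, 29.4, 21.5], 0.72), ([206.6, 173.9, 13.3, 28.7], 0.16)]
brush [([189.9, 131.8, 64.1, 39.6], 0.88)]
tray [([207.8, 209.4, 188.9, 172.4], 0.55)]
1.2 [-0.58279449  0.58280192  0.40039296 -0.40047219] 0.0187
```

```bash
python3 - <<'E'
import cv2
a=cv2.imread('pics/top0.png');b=cv2.imread('pics/side0.png')
cv2.imwrite('pics/top0z.png',cv2.resize(a[120:300,90:430],None,fx=2.35,fy=2.35,interpolation=cv2.INTER_CUBIC))
cv2.imwrite('pics/side0z.png',cv2.resize(b[120:384,160:420],None,fx=2.2,fy=2.2,interpolation=cv2.INTER_CUBIC))
c=cv2.resize(a[205:255,160:220],None,fx=6,fy=6,interpolation=cv2.INTER_CUBIC)
d=cv2.resize(b[165:215,180:240],None,fx=6,fy=6,interpolation=cv2.INTER_CUBIC)
cv2.imwrite('pics/clip0.png',cv2.hconcat([c,d]))
c=cv2.resize(a[180:240,315:415],None,fx=5,fy=5,interpolation=cv2.INTER_CUBIC)
d=cv2.resize(b[245:355,275:345],None,fx=5,fy=5,interpolation=cv2.INTER_CUBIC)
cv2.imwrite('pics/stand0a.png',c);cv2.imwrite('pics/stand0b.png',d)
E
```

```text
(no output)
```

View pics/top0z.png

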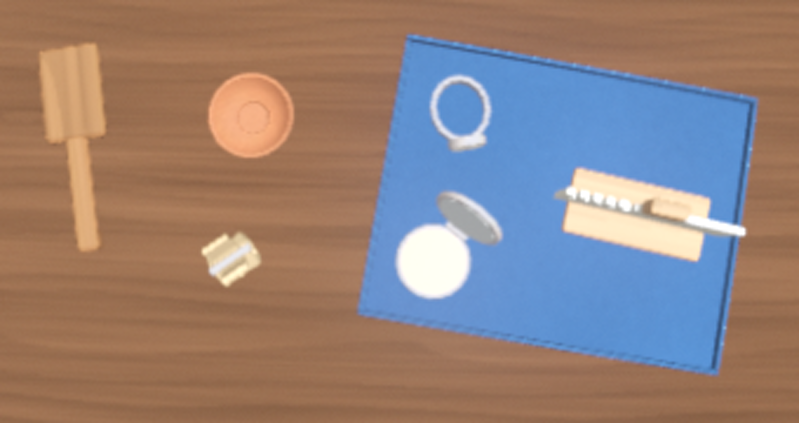

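View pics/side0z.png

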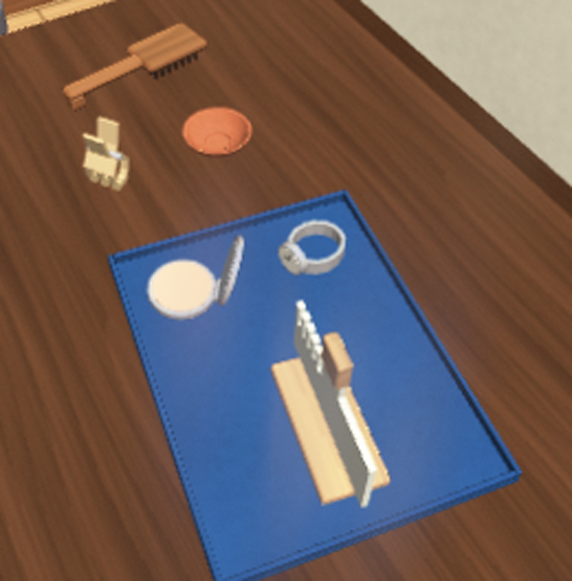

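View pics/clip0.png

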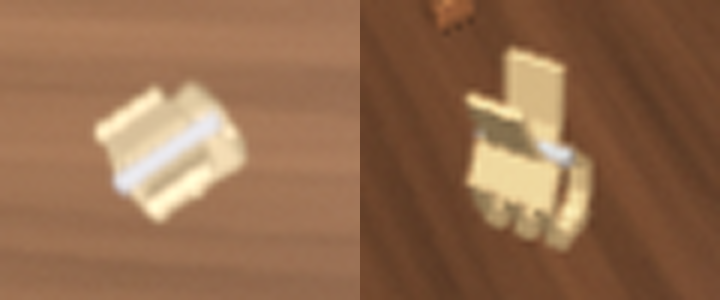

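View pics/stand0a.png

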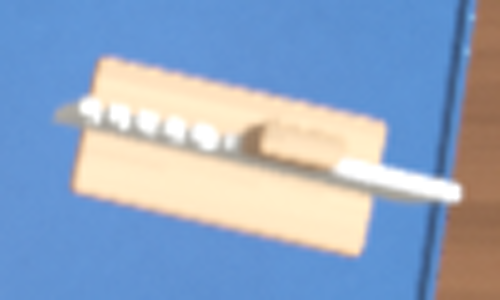

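View pics/stand0b.png

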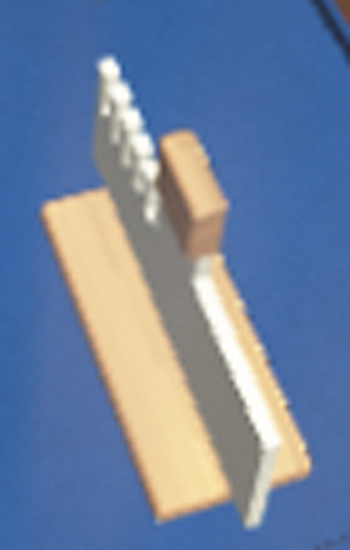

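```bash
cat >> h.py <<'E'
from scipy.optimize import least_squares
K={c:bot.calibration(c) for c in('top','side')}
def proj(c,P):
    k=K[c];E=np.array(k['extrinsics']);P=np.atleast_2d(P)
    p=P@E[:3,:3].T+E[:3,3]; s=p[:,:2]/p[:,2:]; r2=(s**2).sum(1,keepdims=True)
    s=s*(1+k['k1']*r2); M=np.array(k['mtx']); return s*[M[0,0],M[1,1]]+[M[0,2],M[1,2]]
def place(q,P,z0):
    P=np.atleast_2d(P)*1e-3; c,s=np.cos(q[2]),np.sin(q[2])
    return np.c_[q[0]+c*P[:,0]-s*P[:,1],q[1]+s*P[:,0]+c*P[:,1],P[:,2]+z0]
def fit(obs,z0,q0):
    def res(q): return np.concatenate([(proj(c,place(q,[m],z0))[0]-px) for c,m,px in obs])
    r=least_squares(res,q0,loss='soft_l1'); return r.x,r.fun.reshape(-1,2)
E
cat > f1.py <<'E'
from h import *
def cr(o,s): return lambda u,v:np.array([o[0]+(u+.5)/s-.5,o[1]+(v+.5)/s-.5])
T=cr((315,180),5);S=cr((275,245),5)
obs=[('top',(-32,-70,12),T(97,60)),('top',(-32,70,12),T(385,122)),('top',(32,70,12),T(362,255)),('top',(32,-70,12),T(75,192)),('top',(0,85,80),T(460,190)),
('side',(32,-70,12),S(45,205)),('side',(32,70,12),S(157,515)),('side',(-32,70,12),S(310,465)),('side',(0,85,80),S(272,440)),('side',(0,-85,80),S(107,62)),
('side',(7,18,127),S(197,218)),('side',(-7,18,127),S(227,205)),('side',(7,-18,127),S(163,145)),('side',(-7,-18,127),S(190,132))]
q,r=fit(obs,.005,[.5,-.1,2.93]); print('stand',q,np.round(r,1).tolist())
T=cr((160,205),6);S=cr((180,165),6)
obs=[('top',(0,20,46),T(118,187)),('top',(0,-20,46),T(218,120)),
('top',(-18,13,82),T(97,132)),('top',(-18,-13,82),T(155,90)),
('top',(18,13,82),T(155,218)),('top',(18,-13,82),T(210,178)),
('side',(-18,13,82),S(150,48)),('side',(-18,-13,82),S(205,65)),
('side',(18,13,82),S(107,95)),('side',(18,-13,82),S(165,118)),('side',(0,-20,46),S(212,160))]
for y0 in (.5,2.,-.5,3.6,-1.6):
    q,r=fit(obs,0,[.45,.25,y0]); print('clip',q,np.abs(r).sum(),np.round(r,1).tolist())
E
python3 f1.py
```

```text
stand [ 0.51553184 -0.11821139  2.9431195 ] [[0.9, -0.7], [1.1, 0.1], [0.4, 0.4], [-0.4, -0.0], [0.1, 0.5], [-1.5, -0.4], [0.3, -0.3], [1.2, -0.1], [0.3, 1.1], [-0.5, -0.1], [-0.7, -0.1], [0.7, 0.4], [-1.4, -2.1], [0.4, -1.5]]
clip [0.46255884 0.27404039 2.50969254] 122.29555794475223 [[16.1, -0.2], [-14.6, -0.1], [19.9, 0.5], [0.7, 0.0], [-0.1, -0.4], [-18.8, -1.3], [6.8, 10.1], [0.0, 0.1], [-0.4, 1.0], [-7.4, -9.9], [-5.9, -7.7]]
clip [0.46255883 0.27404041 2.50969691] 122.2954243266436 [[16.1, -0.2], [-14.6, -0.1], [19.9, 0.5], [0.7, 0.0], [-0.1, -0.4], [-18.8, -1.3], [6.8, 10.1], [0.0, 0.1], [-0.4, 1.0], [-7.4, -9.9], [-5.9, -7.7]]
clip [ 0.47501859  0.27536856 -0.59783095] 144.92288271994528 [[1.5, -16.7], [-0.8, 5.1], [-0.3, 0.8], [-0.2, 15.0], [-0.0, -27.2], [0.6, -13.3], [-0.7, -0.0], [-12.1, 4.2], [20.6, -7.0], [9.0, -3.7], [-5.0, 1.2]]
clip [0.46255886 0.27404037 2.50968286] 122.29585334334834 [[16.1, -0.2], [-14.6, -0.1], [19.9, 0.5], [0.7, 0.0], [-0.1, -0.4], [-18.8, -1.3], [6.8, 10.1], [0.0, 0.1], [-0.4, 1.0], [-7.4, -9.9], [-5.9, -7.7]]
clip [ 0.46407409  0.2751125  -1.16622053] 146.45379221021986 [[5.4, -14.9], [-4.8, 13.1], [-0.5, 0.1], [-5.8, 18.5], [5.5, -20.4], [0.7, -2.3], [-0.2, -0.3], [-16.8, 2.4], [17.4, -2.2], [0.3, -0.3], [-12.9, 1.6]]
```

```bash
sed -i "/^obs=\[('top',(0,20,46)/,\$ s/for y0.*/obs=[(c,(m[0],-m[1],m[2]),p) for c,m,p in obs]\nfor y0 in (3.7,):/" f1.py; python3 f1.py | tail -1
```

```text
clip [0.46266212 0.27480803 3.78217091] 9.435211574872682 [[1.4, -0.6], [-0.6, 0.2], [-0.1, -0.0], [0.2, -0.0], [-0.3, -0.5], [0.5, -0.8], [0.1, -0.2], [-0.1, -0.2], [-0.4, 1.0], [-0.9, 0.1], [-1.0, -0.3]]
```

```bash
cat >> h.py <<'E'
from scipy.spatial.transform import Rotation as R
def quat(phi):
    c,s=np.cos(phi),np.sin(phi)
    q=R.from_matrix(np.array([[c,0,-s],[s,0,c],[0,-1,0]])).as_quat(); return np.array([q[3],*q[:3]])
CL=np.array([.4627,.2748]); PC=.640
ST=np.array([.5155,-.1182,2.943]); 
E
python3 - <<'E'
from h import *
q=bot.read_tool_rot(); m=R.from_quat([*q[1:],q[0]]).as_matrix(); print(np.arctan2(m[1,0],m[0,0]))
E0=place(ST,[0,52.5,80],.005)[0]; print(E0)
for f in(0,np.pi):
  for n,p,ph in(('clip',[*CL,.053],PC+f),('clipup',[*CL,.22],PC+f),('edge',[*E0[:2],.107],-.1986+f),('edgeup',[*E0[:2],.24],-.1986+f),('hand',[*ST[:2],.096],-.1986+f),('handup',[*ST[:2],.22],-.1986+f)):
    j=bot.solve_ik(p,quat(ph)); print(n,None if j is None else np.round(j,2))
E
```

```text
1.2040125351264983
[ 0.50514228 -0.16966812  0.085     ]
clip [ 0.4   0.49 -0.45  0.63  0.    1.33]
clipup [ 0.4   0.31 -0.24  1.02  0.    1.33]
edge [-0.46  0.41 -0.41  0.75  0.    1.31]
edgeup [-0.46  0.29 -0.22  1.06  0.    1.31]
hand [-0.37  0.42 -0.43  0.72  0.    1.4 ]
handup [-0.37  0.3  -0.27  1.01  0.    1.4 ]
clip [ 0.4   0.49 -0.45  0.63  0.   -1.81]
clipup [ 0.4   0.31 -0.24  1.02  0.   -1.81]
edge [-0.46  0.41 -0.41  0.75  0.   -1.83]
edgeup [-0.46  0.29 -0.22  1.06  0.   -1.83]
hand [-0.37  0.42 -0.43  0.72  0.   -1.74]
handup [-0.37  0.3  -0.27  1.01  0.   -1.74]
```

```bash
python3 - <<'E'
from h import *
bot.move_pose([*CL,.16],quat(PC))
bot.move_linear([*CL,.053],speed=.1,until_force=8)
print(bot.read_position(),bot.read_ft_force())
bot.set_gripper(.15,25)
print(bot.read_gripper_width()*85,bot.read_ft_force(),bot.read_clock())
snap('side','g1');snap('top','g1t')
bot.move_linear([*CL,.14],speed=.1)
b=snap('side','g2');a=snap('top','g2t');print(bot.read_gripper_width()*85,bot.read_ft_force(),bot.read_clock())
E
python3 - <<'E'
import cv2
l=[]
for n,x,y in(('g1',150,130),('g2',150,100)):
    l.append(cv2.resize(cv2.imread(f'pics/{n}.png')[y:y+120,x:x+90],None,fx=4.4,fy=4.4,interpolation=cv2.INTER_CUBIC))
cv2.imwrite('pics/g12.png',cv2.hconcat(l))
E
```

```text
[0.46321049 0.27505817 0.05360601] [-0.80972943 -1.08031253 -0.77539202]
19.90873623180048 [-7.77886476 -5.33691455 21.04232079] 4.55
16.806728718114247 [-0.13270529 -0.50225809 -1.08970208] 5.7667
```

View pics/g12.png

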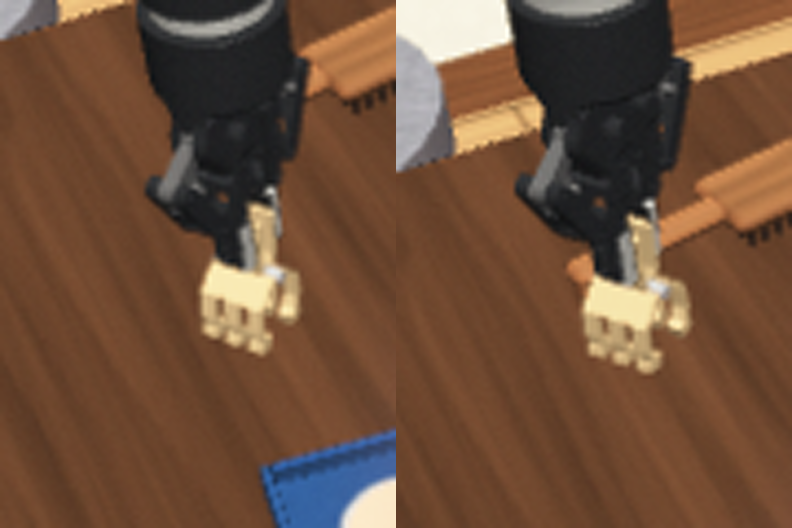

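```bash
python3 - <<'E'
from h import *
E0=place(ST,[0,52.5,80],.005)[0]
bot.move_linear([*CL,.215],speed=.15)
bot.move_pose([*E0[:2],.215],quat(-.1986))
bot.wait(.3)
b=snap('side','g3');a=snap('top','g3t');print(bot.read_position(),bot.read_gripper_width()*85,bot.read_ft_force(),bot.read_clock())
for z in (.046,): print(proj('side',[[*E0[:2],.215]]),proj('top',[[*E0[:2],.215]]))
E
python3 - <<'E'
import cv2
n='g3';x,y=250,180
cv2.imwrite('pics/g3z.png',cv2.resize(cv2.imread(f'pics/{n}.png')[y:y+170,x:x+130],None,fx=3.5,fy=3.5,interpolation=cv2.INTER_CUBIC))
cv2.imwrite('pics/g3tz.png',cv2.resize(cv2.imread(f'pics/g3t.png')[140:260,300:460],None,fx=4,fy=4,interpolation=cv2.INTER_CUBIC))
E
```

```text
[ 0.50528213 -0.16931094  0.21503347] 16.467192763267736 [-0.76093215  0.13717347 -0.60137306] 8.4583
[[330.14333733 277.069322  ]] [[415.45388802 212.52665169]]
```

View pics/g3z.png

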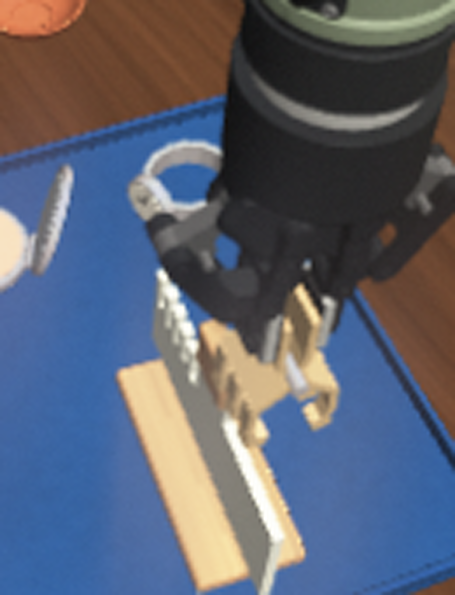

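View pics/g3tz.png

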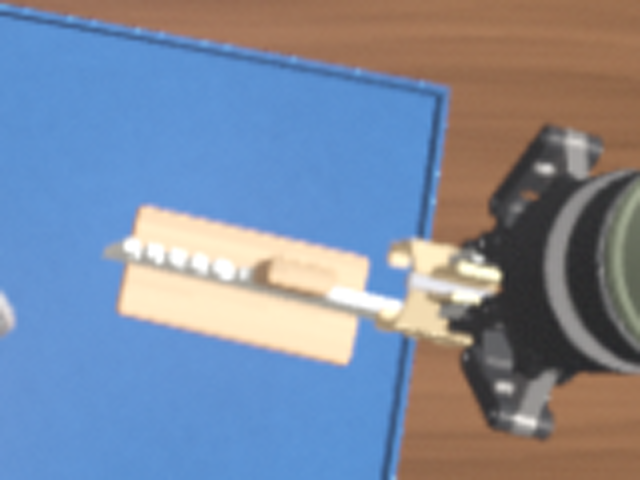

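```bash
python3 - <<'E'
from h import *
q0=[.5053,-.1693,2.943]
pts=dict(pinN=(0,-20,46),pinF=(0,20,46),tLN=(-12,-19,2),tRN=(12,-19,2),tRF=(12,19,2),tLF=(-12,19,2))
for n,m in pts.items():
    P=place(q0,[m],.162)
    s=(proj('side',P)[0]-[250,180])*3.5;t=(proj('top',P)[0]-[300,140])*4
    print(n,'side',np.round(s),'top',np.round(t))
E
python3 - <<'E'
import cv2
cv2.imwrite('pics/g3y.png',cv2.resize(cv2.imread(f'pics/g3.png')[255:320,300:360],None,fx=9,fy=9,interpolation=cv2.INTER_CUBIC))
cv2.imwrite('pics/g3ty.png',cv2.resize(cv2.imread(f'pics/g3t.png')[190:235,380:440],None,fx=10,fy=10,interpolation=cv2.INTER_CUBIC))
E
```

```text
pinN side [261. 312.] top [415. 281.]
pinF side [297. 385.] top [495. 299.]
tLN side [276. 359.] top [390. 262.]
tRN side [229. 372.] top [381. 309.]
tRF side [260. 441.] top [453. 326.]
tLF side [309. 427.] top [462. 278.]
```

View pics/g3y.png

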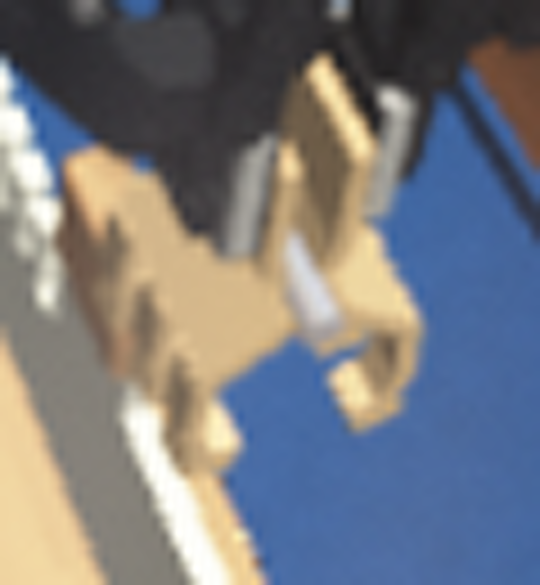

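View pics/g3ty.png

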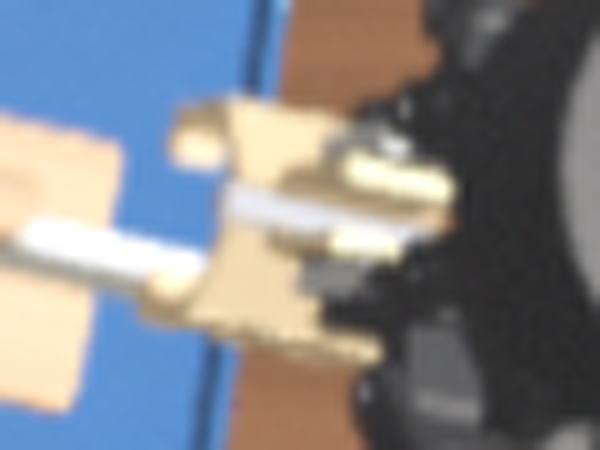

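```bash
python3 - <<'E'
from h import *
E0=place(ST,[0,52.5,80],.005)[0]
bot.move_linear([*E0[:2],.143],speed=.08,until_force=6)
bot.wait(.2)
snap('side','g4');snap('top','g4t');print(bot.read_position(),bot.read_ft_force(),bot.read_clock())
a=cv2.resize(cv2.imread('pics/g4.png')[240:350,270:350],None,fx=5,fy=5,interpolation=cv2.INTER_CUBIC)
b=cv2.resize(cv2.imread('pics/g4t.png')[180:248,350:420],None,fx=5,fy=8,interpolation=cv2.INTER_CUBIC)[:550]
b=cv2.copyMakeBorder(b,0,550-b.shape[0],0,0,0)
cv2.imwrite('pics/g4z.png',cv2.hconcat([a,b]))
E
```

```text
[ 0.50534947 -0.16976431  0.14334181] [-0.17130526  0.28898974 -1.05068598] 9.8083
```

View pics/g4z.png

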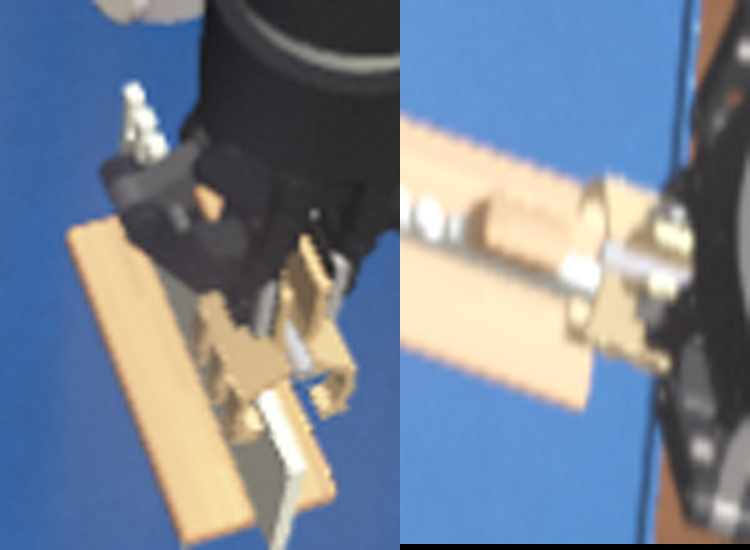

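The teeth straddle the panel: in the side view the panel's top edge (crop ~275,410) runs between the two tooth rows (~235,435 and ~330,400), and in the top view it leads into the claw's mouth. I'm going down now, then releasing.

```bash
python3 - <<'E'
from h import *
E0=place(ST,[0,52.5,80],.005)[0]
print(bot.move_linear([*E0[:2],.107],speed=.06,until_force=6))
bot.wait(.2)
snap('side','g5');print(bot.read_position(),bot.read_ft_force(),bot.read_clock())
a=cv2.resize(cv2.imread('pics/g5.png')[240:360,270:350],None,fx=5,fy=5,interpolation=cv2.INTER_CUBIC)
cv2.imwrite('pics/g5z.png',a)
E
```

```text
False
[ 0.50544958 -0.16980779  0.10739601] [-1.07604865  0.35959495 -0.63986807] 10.8083
```

View pics/g5z.png

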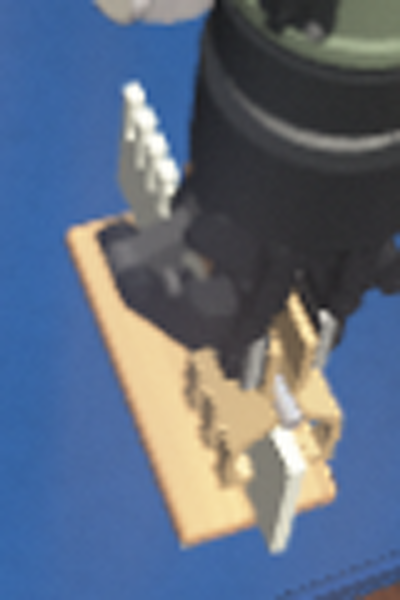

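```bash
python3 - <<'E'
from h import *
E0=place(ST,[0,52.5,80],.005)[0]
bot.set_gripper(.32); bot.set_gripper(.75)
bot.wait(.2); print(bot.read_ft_force())
bot.move_linear([*E0[:2],.22],speed=.1,until_force=6)
print(bot.read_position(),bot.read_ft_force(),bot.read_clock())
p=place(ST,[0,-120,0],0)[0]; bot.move_pose([.40,.05,.30],quat(-.1986))
bot.wait(.2)
snap('side','g6');snap('top','g6t')
a=cv2.resize(cv2.imread('pics/g6.png')[240:360,270:350],None,fx=5,fy=5,interpolation=cv2.INTER_CUBIC)
b=cv2.resize(cv2.imread('pics/g6t.png')[175:245,315:415],None,fx=4,fy=4,interpolation=cv2.INTER_CUBIC)
b=cv2.copyMakeBorder(b,0,600-b.shape[0],0,0,0)
cv2.imwrite('pics/g6z.png',cv2.hconcat([a,b]))
E
```

```text
[ 0.12590049  0.4504529  -0.50496911]
[ 0.50470611 -0.16947014  0.21930539] [-0.13834581 -0.00669833 -0.82483422] 13.0
```

View pics/g6z.png

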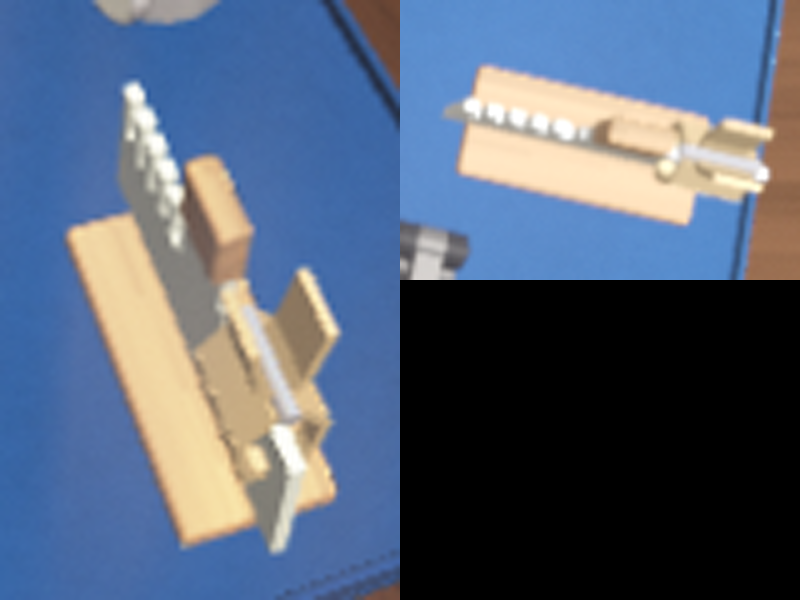

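View pics/g6t.png

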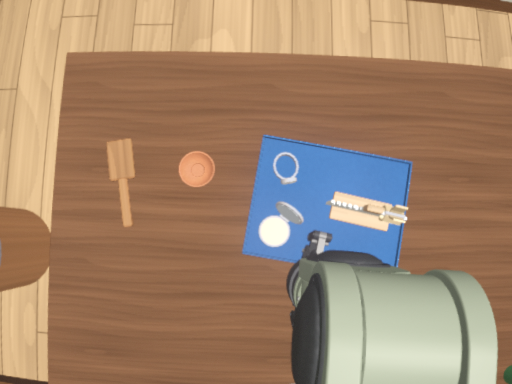

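```bash
python3 - <<'E'
from h import *
H=ST[:2]
bot.move_pose([*H,.22],quat(-.1986))
print(bot.move_linear([*H,.096],speed=.1,until_force=6), bot.read_position(),bot.read_ft_force())
bot.set_gripper(0.0,60)
print(bot.read_gripper_width()*85,bot.read_ft_force(),bot.read_moment(),bot.read_clock())
snap('side','h1')
bot.move_linear([*H,.116],speed=.05); 
snap('side','h2');snap('top','h2t');print(bot.read_gripper_width()*85,bot.read_ft_force(),bot.read_moment(),bot.read_clock())
a=cv2.resize(cv2.imread('pics/h1.png')[210:370,260:360],None,fx=3.7,fy=3.7,interpolation=cv2.INTER_CUBIC)
b=cv2.resize(cv2.imread('pics/h2.png')[210:370,260:360],None,fx=3.7,fy=3.7,interpolation=cv2.INTER_CUBIC)
cv2.imwrite('pics/h12.png',cv2.hconcat([a,b]))
E
```

```text
False [ 0.51601632 -0.11838333  0.096605  ] [-0.03021561  0.04928397 -0.08117206]
13.485185299323273 [-1.67317082  0.08650099  3.82181772] [0.01819774 0.3713581  0.06194394] 17.0917
13.561089106465712 [-0.20817589  0.43778469 -4.23122453] [ 0.10238102 -0.04104875 -0.0297967 ] 17.7917
```

View pics/h12.png

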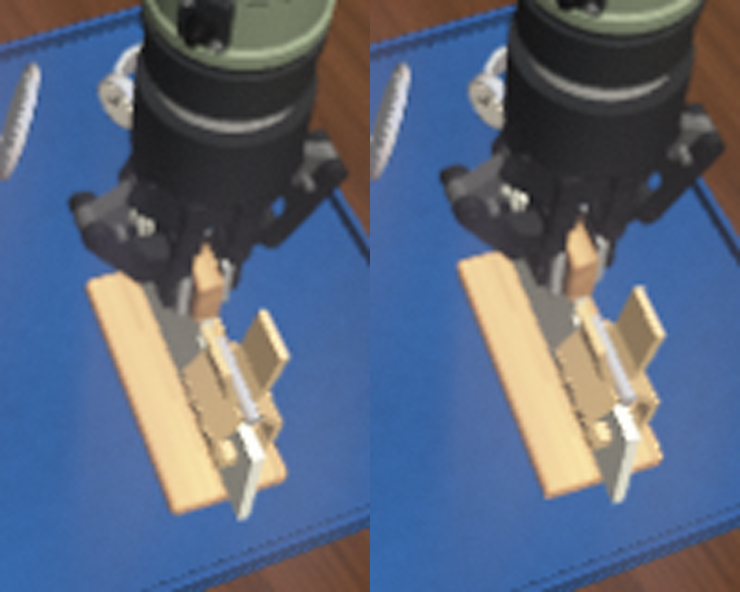

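```bash
python3 - <<'E'
from h import *
H=ST[:2]
bot.move_linear([*H,.226],speed=.05)
bot.wait(1.0)
snap('side','h3');snap('top','h3t');t=bot.read_clock()
print(bot.read_position(),bot.read_gripper_width()*85,bot.read_ft_force(),bot.read_moment(),t)
a=cv2.resize(cv2.imread('pics/h3.png')[130:360,250:400],None,fx=2.6,fy=2.6,interpolation=cv2.INTER_CUBIC)
b=cv2.resize(cv2.imread('pics/h3t.png')[120:290,230:430],None,fx=2,fy=2,interpolation=cv2.INTER_CUBIC)
b=cv2.copyMakeBorder(b,0,a.shape[0]-b.shape[0],0,0,0)
cv2.imwrite('pics/h3z.png',cv2.hconcat([a,b]))
E
```

```text
[ 0.51550866 -0.11820163  0.22600686] 13.549656082369925 [-0.04752769  0.09708636 -3.19825595] [0.02126052 0.03539233 0.02162011] 21.2417
```

View pics/h3z.png

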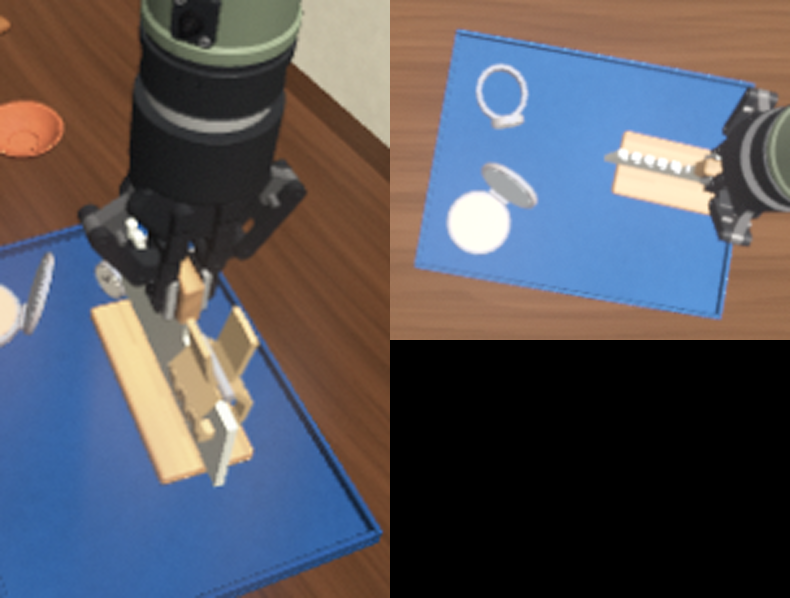

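```bash
python3 - <<'E'
from h import *
for m in((32,-70,12),(32,70,12),(-32,70,12),(0,85,80)):
    print(m,np.round((proj('side',place(ST,[m],.135))[0]-[250,130])*2.6))
bot.wait(2.0)
snap('side','h4')
d=np.abs(cv2.imread('pics/h4.png').astype(int)-cv2.imread('pics/h3.png')).max(); print('diff',d,bot.read_joint_vel().round(4),bot.read_gripper_width()*85,bot.read_clock())
E
```

```text
(32, -70, 12) [ 87. 306.]
(32, 70, 12) [160. 478.]
(-32, 70, 12) [254. 451.]
(0, 85, 80) [231. 429.]
diff 31 [ 0.0005  0.0013 -0.0001  0.0003 -0.0005  0.0004] 13.37577242073543 23.2917
```

```bash
python3 - <<'E'
from h import *
print(bot.search_frame('side','clip')[:1],bot.read_ft_force(),bot.read_position())
bot.close_job()
E
```

```text
[{'bbox': [313.6, 249.6, 37.3, 49.2], 'confidence': 0.74}] [-0.4340899   0.00824913 -4.12666848] [ 0.51550495 -0.11819198  0.22601283]
the job is handed in; nothing more can be done
```

The claw is clipped over the plain end of the stand's panel, and the job was handed in at about 23 s with the stand still held in the air.

- **Claw:** I squeezed it, lowered it over the plain end and let go. After release, both tooth rows sat astride the panel, with the hinge pin roughly 13 to 15 mm above the top edge (judged from the pictures and the arm's height). The stand had not visibly moved.
- **Lift:** I took the stand by its wooden handle with a 60 N grip and raised it straight up 13 cm. The base ended about 13.5 cm above the dresser top.
- **Hold:** I held it for about 3 s before handing in. The arm was at rest, the gripper width steady at about 13.5 mm and the wrist load about 4 N. In the last picture the foot corners came within about 2 px of where a level stand at that height should be.
- **Bystanders:** The arm never went near the compact, watch, dish or brush, and they looked undisturbed in the pictures. I did not measure their positions.
- **Contact force:** The claw was pressed onto the dresser with about 21 N while I squeezed it. No wrist reading I took went above about 23 N.

No check failed. One panel corner first looked about 8 px off, but I had read the wrong corner in the picture. The last two pictures of the hold differed by up to 31 grey levels; I took that as image noise and did not check further.

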